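Throw the empty can into the pedal bin on the living-room desk

ROBOT

A 7-joint arm with a two-finger parallel gripper is mounted at the origin on the work surface. World frame = base frame: x ahead of the robot, y to its left, z up, the work surface at z = 0. Lengths are in m, angles in rad, forces in N, time in s.
With the tool pointing down it reaches from about 0.35 to 0.9 m from the base axis. Payload 8.1 kg.
Tool frame: the origin (TCP) lies at the very end of the fingers, on their centre line; the grasp point (between the pads) lies 19 mm behind it; z points along the fingers, x is the direction in which the jaws open and shut, and the axes are right-handed (so a half turn about z gives the same grasp; the last joint's range is limited). The gripper opens to 92 mm and grips with 3 to 60 N. Pads are 19 mm wide; open, the fingers measure 130 mm over their backs; the gripper's body (75 mm by 190 mm) begins 47 mm behind the grasp point.
Start: joints at [1.013, 0.434, 0.025, 1.573, -0.012, 1.134, -0.075], TCP at [0.275, -0.561, 0.227] pointing down, gripper open.
Joint ranges: [-2.62, 2.62], [-0.44, 2.09], [-1.27, 1.32], [0.08, 2.57], [-1.32, 4.46], [0.12, 2], [-2.74, 2.74]. Speed limits (rad/s): [2.22, 2.22, 3.01, 3.01, 3.14, 3.14, 3.14].

INTERFACE

Orientations are given as a rotation vector (axis times angle).
In Python, from cell import status, viewer, arm gives the robot as it stands.
- The arm moves only by the tool jog_arm, never from a script. Its argument "commands" is text: rows parted by semicolons, each of 7 numbers parted by spaces: the closure, from -1 (fully open) to 1 (shut), then the shift along the world's x, y, z normalised to -1 to 1, where 1 is 0.3 m, then the turn, a rotation vector about the world's x, y, z normalised to -1 to 1, where 1 is 2 pi rad. In form: jaw dx dy dz wx wy wz; .... A call has exactly 5 rows; each row shifts and turns the commanded pose from where the row before left it; what a row does not reach is not made up. A row lasts 1/10 s, in which the tool goes at most 50 mm and 8.59 degrees, less where a joint would pass 70% of its speed; a pose out of reach is approached as far as the arm can. A call with a number of a shift or a turn outside -1 to 1 is refused whole. A call with a gripper value outside its range is refused whole. The fingers move at their own pace and stop on an object; "force" is the grip in N (left out, the last holds). Time passes only in rows, so rows that do not move let the fingers close, or fill a call up. It gives the time, the measured TCP pose, the force and the opening at its end, in the units of the state.
- status.observe(): the state, without advancing time (a new reading comes with each control period).
- viewer.get_image(name): name is "scene" or "side" or "wrist"; returns a dict with "pixels" (480x640x3 uint8, red, green, blue), "z_map" (480x640 float32, m along the optical axis (not along the pixel's ray), 0 where there is no reading), "camera_matrix" (3x3 intrinsics, pixels), "k1" (the pictures are not rectified: a ray, as slopes to the right and down, at radius r is drawn at 1 + k1 r^2 times it, then the intrinsics apply), "R" (3x3) and "t" (3): a world point X has camera coordinates R X + t. Camera axes: x right, y down, z forward; pixel columns grow to the right and rows downward; lengths in m; the calibration is good to about 2 mm. A picture is of the moment at which its call begins.
- arm.sign_off(): hands the job in, once; it reports no verdict.
The state is a dict: "clock": time; "joints": joint angles; "dq": joint speeds; "joint_efforts": joint torques, N m; "position": TCP position; "ee_rot": TCP orientation; "force": force on the tool from outside, world axes, zero at the start; "ft_torque": the same for the moment, N m; "width": opening from 0.0 (shut) to 1.0 (fully open).
Only numpy, scipy, OpenCV 4.12 (cv2) and the standard library are available. Lean on these libraries where they do the work, as an engineer would, in place of code of your own. Each camera call takes 0.05 s, during which the arm holds its last target. There are 200 camera calls.

TASK

Throw the empty slim drinks can into the small pedal bin: open the bin by pressing its pedal with the gripper until you feel it firmly on its stop, without stamping on it, so that the lid goes over and stays up by itself when you let go; put the can in, then tip the lid forward from behind so that it falls shut. Do not shove or tip the bin, and leave everything else on the desk where it is.

Things in the scene. Friction and masses are not known exactly. Their poses are not given: they have to be found in the camera images.
- bin: Small loose pedal bin, brushed steel with a black plastic foot: round, 168 mm across, about 2.2 kg, with the shut domed lid 230 mm high. Origin: centre of its underside, z up; the pedal sticks out at the front (bin's -x), the lid hinge is at the back (+x). A black hinge block under the hinge and, 150 mm up, a thin wire carrying handle stick out up to 24 mm at the back.
- bin_mouth (a point): Centre of the bin's open mouth, at the rim, 205 mm above the desk. The inside is 158 mm wide and its floor is 25 mm above the desk.
- bin_pedal (a joint): Pedal angle, rad: 0 up; its rubber stop lies somewhere from 0.225 to 0.29, differently each time, and must be felt. Pivot 20 mm in front of the bin's axis, 37 mm up, along the bin's y. A slow press (15 mm/s) takes some 10 to 20 N at first, by the lid's hidden weight, then only about 5 N as the lid rises, and more again on the stop; hold it there with about 20 N. The bin tips at about 45 N.
- bin_pedal_top (a point): Middle of the ribbed rubber pad (60 wide x 36 mm) on top of the pedal, the place to press: 118 mm in front of the bin's axis, 47 mm above the desk at rest, 22 to 28 mm lower at the stop. The 72 mm wide steel pedal reaches to 138 mm in front of the axis, 54 mm clear of the shell, so a gripper needs to lean away from the bin. It springs back up when let go.
- bin_lid (a joint): Lid angle, rad: 0 shut, 1.85 fully back. The pedal lifts it one way only, 6.3 rad per rad of pedal (1.4 to 1.8 at the pedal's stop); it may run ahead. Balance point about 1.33: short of it the lid sinks shut softly in a second or two once the pedal is let go; beyond it, it falls back to 1.85 in about a second and stays. A damper makes fast pressing heavy.
- bin_lid_edge (a point): Front edge of the lid on its centre line, 174 mm from the hinge axis. The lid is a steel disc 172 mm across, domed to 25 mm above its underside. Fully back it leans 0.28 rad past upright, the dome facing away from the pedal side, its edge about 355 mm above the desk and 65 mm behind the hinge; a light push (1 to 2 N) forward on the dome from behind tips it shut.
- bin_lid_hinge (a point): Middle of the lid's hinge axis: 88 mm behind the bin's axis, 193 mm above the desk; the axis runs along the bin's y.
- can: Empty slim drinks can, opened, plain aluminium with a white printed band, standing upright: 53 mm across, 134 mm tall (47 mm across at the top rim), about 20 g. Origin: centre of its underside.
- mug: White ceramic mug, 78 mm across, 92 mm tall, handle at its +y. Bystander. Origin: centre of its underside.
- pencil_cup: Square dark wooden pencil cup 74 x 74 mm, 98 mm tall, pens reaching 142 mm. Bystander. Origin: centre of its underside.
- remote: Black remote control 165 x 46 x 18 mm lying flat along its x. Bystander. Origin: centre of its underside.
- glasses_case: Brown glasses case 160 x 62 x 42 mm lying along its x. Bystander. Origin: centre of its underside.
- elephant: White elephant figurine on a black 100 x 55 mm plinth, 75 mm tall. Bystander. Origin: centre of its underside.
- candlestick: Slim aluminium candlestick, foot 80 mm across, 190 mm tall. Bystander. Origin: centre of its underside.
There are look-alikes about, which are no part of the job. Leave any orange look-alike of the can alone.

How it is judged:
By the outcome, as a careful person would: the job done as asked, in the order asked, and still so for the second after the job is handed in, with the robot touching nothing.
It also fails if it takes over 72 s, if anything falls off the work surface, if the arm or the gripper's body presses on something with over 40 N, if the wrist force passes 120 N, or if a joint passes its speed limit or range.

## Working session

There is one attempt and no reset: what is moved stays moved. The work goes in short steps, Python scripts to look and compute and a tool call to move; the robot and the scene stay as the last step left them, time stands still between calls to the robot, and variables do not carry over. Pictures are saved under pics/ and viewed, about 8 in all and at most 12, crops included, and the job is handed in when it is done.

Besides the shell and the picture viewer there is one more tool, called after "Call:" by a JSON object that holds its "op" and its "data". jog_arm: Moves the arm, as the interface text tells. Scaled input: -1 to 1 covers 0.3 m each way for a shift and 2 pi rad each way for a turn. Its arguments: {"type":"object","properties":{"commands":{"type":"string"},"force":{"type":"number"}},"required":["commands"]}

```bash
mkdir -p pics; cat > h.py <<'E'
import numpy as np, cv2
from cell import status, viewer, arm
def grab(n,f):
    d=viewer.get_image(n); cv2.imwrite('pics/'+f+'.png',d['pixels'][:,:,::-1]); np.savez('pics/'+f+'.npz',**d); return d
def load(f): return dict(np.load('pics/'+f+'.npz'))
def cloud(d):
    K=d['camera_matrix']; v,u=np.mgrid[:480,:640].astype(float)
    p=cv2.undistortPoints(np.stack([u.ravel(),v.ravel()],1)[:,None],K,np.array([float(d['k1']),0,0,0]))[:,0]
    z=d['z_map'].ravel(); c=np.c_[p*z[:,None],z]
    w=((c-d['t'])@d['R']).reshape(480,640,3); w[d['z_map']==0]=np.nan; return w
E
python3 - <<'E'
from h import *
a=grab('scene','s1');b=grab('side','d1')
cv2.imwrite('pics/both.png',np.vstack([a['pixels'],b['pixels']])[:,:,::-1][::1])
im=np.vstack([a['pixels'],b['pixels']]); 
for d in(a,b): print(d['R'],d['t'],d['k1'],d['camera_matrix'])
print(status.observe())
E
```

```text
[[-0.84370696  0.53663396 -0.01351109]
 [ 0.46791263  0.72286014 -0.50845943]
 [-0.26308997 -0.43531277 -0.86097994]] [ 0.52514123 -0.17710028  1.12687926] -0.038234511422995596 [[444.7942463    0.         322.98619444]
 [  0.         444.7942463  239.08005756]
 [  0.           0.           1.        ]]
[[-0.95303618  0.30285366  0.00130255]
 [ 0.23155784  0.73143723 -0.64138954]
 [-0.1951999  -0.61096582 -0.76721429]] [ 0.59393452 -0.01175211  1.25779318] -0.13154290487038844 [[566.0800862    0.         326.12614271]
 [  0.         566.0800862  239.83894453]
 [  0.           0.           1.        ]]
{'clock': 0.1, 'joints': array([ 1.01337621,  0.43515827,  0.02499255,  1.5740164 , -0.01157592,
        1.13398856, -0.07508477]), 'dq': array([ 0.00029779, -0.00288458, -0.00051209, -0.00308645,  0.00115932,
        0.00032129, -0.00246039]), 'joint_efforts': array([ 3.69650268e-03, -6.69121456e+01,  9.88584012e-01, -3.15143716e+01,
       -6.03622897e-02,  3.74497636e-02,  8.09208154e-05]), 'position': array([ 0.27429541, -0.56108049,  0.22601661]), 'ee_rot': array([-2.66450917e+00,  1.66316779e+00,  2.02079122e-03]), 'force': array([-0.6373102 , -0.08325189, -0.32824557]), 'ft_torque': array([ 0.02244821,  0.02307263, -0.02740947]), 'width': 0.9991445453960852}
```

View pics/s1.png

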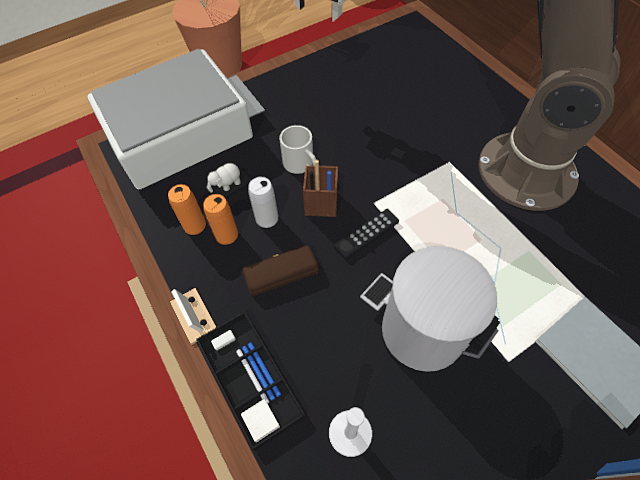

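View pics/d1.png

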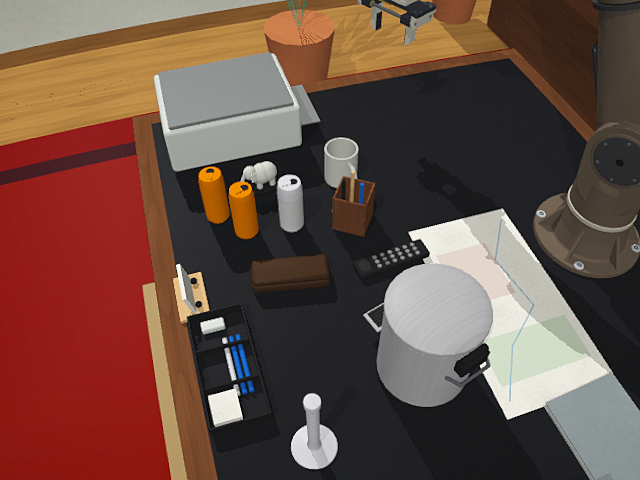

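The scene image shows the bin with its lid at (443,290), the pedal at (380,291) and the hinge block at (480,342). The silver can is at (263,202), with orange look-alikes at (187,209) and (221,219).

```bash
python3 - <<'E'
from h import *
from scipy.optimize import least_squares
def circ(P,r=None):
    f=lambda x:np.hypot(P[:,0]-x[0],P[:,1]-x[1])-(x[2] if r is None else r)
    s=least_squares(f,list(np.median(P,0)[:2])+([0.08] if r is None else []),loss='soft_l1',f_scale=.003); return s.x.round(4)
for f,lid,can,ped,pts in (('s1',(443,290),(263,200),(380,291),dict(mug=(297,150),cup=(320,190),remote=(368,233),case=(282,270),el=(222,180),candle=(350,432),o1=(187,210),o2=(221,219),tray=(250,370),line1=(455,190),line2=(480,229),line3=(499,290),printer=(175,110))),('d1',(437,300),(290,200),(376,317),dict(mug=(341,160),cup=(353,205),case=(290,272),candle=(313,420),o1=(213,195),o2=(244,210),line=(515,283)))):
    d=load(f); w=cloud(d)
    def reg(c,r,z0,z1):
        P=w[max(0,c[1]-r):c[1]+r,max(0,c[0]-r):c[0]+r].reshape(-1,3); return P[(P[:,2]>z0)&(P[:,2]<z1)]
    P=reg(lid,90,.212,.24); print(f,'lid c',P[:,:2].mean(0),circ(P[P[:,2]<.216]),P[:,2].max())
    S=reg(lid,110,.05,.19); c=circ(reg(lid,110,.08,.14)); print('shell',c)
    P=reg(can,40,.03,.11); print('can',circ(P,.0265),len(P)); P=reg(can,40,.125,.15);print('cantop',P.mean(0))
    P=reg(ped,25,.03,.07); 
    c=circ(reg(lid,90,.205,.215)) ; rr=np.hypot(*(P[:,:2]-c[:2]).T); P=P[rr>.094]; print('pedal',len(P),P.mean(0),P.min(0),P.max(0))
    for k,(u,v) in pts.items(): print(k,w[v,u].round(3),end='; ')
    print()
E
```

```text
s1 lid c [0.50866156 0.19283631] [0.5019 0.1878 0.0829] 0.23195643546970943
shell [0.3003 0.081  0.3048]
can [ 0.6603 -0.2423] 1172
cantop [ 0.64462117 -0.22665278  0.13193155]
pedal 647 [0.53818996 0.07734333 0.04454459] [0.49877395 0.04730502 0.03720941] [0.57433821 0.10748005 0.05030366]
mug [ 0.497 -0.31   0.086]; cup [ 0.485 -0.23   0.008]; remote [ 0.461 -0.061  0.016]; case [ 0.678 -0.075  0.04 ]; el [ 0.682 -0.353  0.054]; candle [0.741 0.273 0.084]; o1 [ 0.789 -0.28   0.103]; o2 [ 0.738 -0.213  0.111]; tray [0.835 0.068 0.011]; line1 [ 0.2   -0.054 -0.002]; line2 [ 0.227  0.065 -0.001]; line3 [0.3   0.204 0.001]; printer [ 0.698 -0.539  0.138]; 
d1 lid c [0.5062669  0.19856204] [0.4996 0.1889 0.085 ] 0.23420965687795683
shell [0.3884 0.0535 0.2534]
can [ 0.6493 -0.2452] 1366
cantop [ 0.63702792 -0.2245725   0.13397159]
pedal 337 [0.55206162 0.08153574 0.04711711] [0.52521315 0.05338858 0.03900001] [0.57047707 0.10975592 0.05331395]
mug [ 0.49  -0.308  0.09 ]; cup [ 0.511 -0.167  0.09 ]; case [ 0.677 -0.072  0.043]; candle [0.733 0.279 0.145]; o1 [ 0.788 -0.278  0.098]; o2 [ 0.734 -0.212  0.101]; line [0.229 0.069 0.002];
```

```bash
python3 - <<'E'
from h import *
a=load('s1')['pixels'][225:375,340:540];b=load('d1')['pixels'][250:400,340:540]
cv2.imwrite('pics/c1.png',cv2.resize(np.vstack([a,b]),None,fx=2,fy=2,interpolation=2)[:,:,::-1])
E
```

```text
(no output)
```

View pics/c1.png

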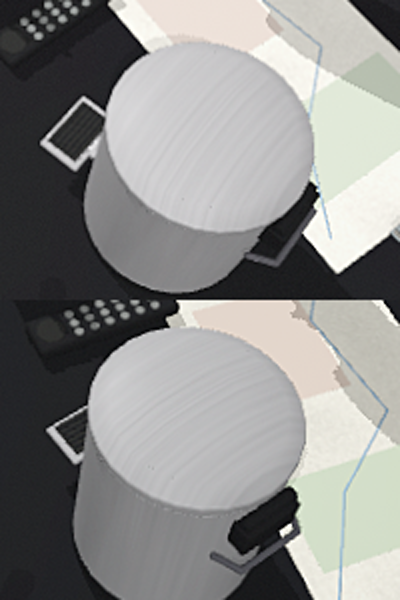

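```bash
python3 - <<'E'
from h import *
from scipy.optimize import least_squares
for f,cor in (('s1',[(360,295.5),(381.5,273.5),(378.5,309.5)]),('d1',[(364.5,316.),(385,303),(380,330)])):
    d=load(f); w=cloud(d).reshape(-1,3)
    n=np.hypot(w[:,0]-.502,w[:,1]-.188)
    for z0,z1,r in((.06,.12,.084),(.12,.18,.084),(.2,.214,.086)):
        P=w[(w[:,2]>z0)&(w[:,2]<z1)&(n<.11)&(n>.06)]
        s=least_squares(lambda x:np.hypot(P[:,0]-x[0],P[:,1]-x[1])-r,[.502,.188],loss='soft_l1',f_scale=.002)
        print(f,z0,s.x.round(4),len(P))
    K=d['camera_matrix'];C=-d['R'].T@d['t']
    for c in cor:
        p=cv2.undistortPoints(np.array([[c]],float),K,np.array([float(d['k1']),0,0,0]))[0,0]
        g=d['R'].T@np.r_[p,1]; print(c,(C+g*(.046-C[2])/g[2]).round(4))
    P=w[(n<.16)&(n>.092)&(w[:,2]>.025)&(w[:,2]<.2)]
    A=np.arctan2(P[:,1]-.188,P[:,0]-.501)
    for s in (A<0,A>0):
        if s.sum(): print(s.sum(),P[s].mean(0),np.degrees(np.median(A[s])),np.degrees(A[s].min()),np.degrees(A[s].max()))
E
```

```text
s1 0.06 [0.5012 0.1873] 879
s1 0.12 [0.5004 0.1889] 1310
s1 0.2 [0.5005 0.1868] 372
(360, 295.5) [0.5737 0.0654 0.046 ]
(381.5, 273.5) [0.5073 0.0489 0.046 ]
(378.5, 309.5) [0.5599 0.1106 0.046 ]
654 [0.53813683 0.07758967 0.044528  ] -70.8490228753695 -91.09794636816777 -53.19360773567395
378 [0.48417838 0.28389746 0.16983132] 97.62876528012086 79.14999590102192 123.35800275617697
d1 0.06 [0.4993 0.1887] 1378
d1 0.12 [0.4979 0.1909] 1763
d1 0.2 [0.4984 0.1887] 401
(364.5, 316.0) [0.5703 0.0727 0.046 ]
(385, 303) [0.5226 0.0571 0.046 ]
(380, 330) [0.5533 0.1103 0.046 ]
337 [0.55206162 0.08153574 0.04711711] -63.10450956584219 -79.8029979532292 -53.118555315895925
665 [0.47831398 0.28414888 0.17505518] 102.63783697313515 79.17629676509051 126.65445279645692
```

```bash
cat >> h.py <<'E'
from scipy.spatial.transform import Rotation as Ro
F=np.array([.292,-.956,0]); X=np.array([.956,.292,0]); C=np.array([.5,.1885,0])
def tool(x,lean=0,d=F):  # tool x dir; body leans towards d
    x=np.array(x,float);x/=np.linalg.norm(x); z=-np.sin(lean)*d-np.cos(lean)*np.array([0,0,1]); return Ro.from_matrix(np.c_[x,np.cross(z,x),z])
def plan(p,R,n):
    s=status.observe(); dp=(np.array(p)-s['position'])/.3; w=(R*Ro.from_rotvec(s['ee_rot']).inv()).as_rotvec()/(2*np.pi)
    print('t',s['clock'],'pos',s['position'].round(4),'F',s['force'].round(1),'total',dp.round(4),w.round(4),'deg',np.degrees(np.linalg.norm(w)*2*np.pi).round(1),'row/%d'%n,(dp/n).round(4),(w/n).round(4))
E
python3 - <<'E'
from h import *
plan(np.r_[(C+.111*F)[:2],.22],tool(X,.45),15)
for f in('s1','d1'):
    d=load(f);w=cloud(d);px=d['pixels'].astype(float); P=w[(np.hypot(w[...,0]-.65,w[...,1]+.24)<.055)&(px.max(2)-px.min(2)<40)]
    from scipy.optimize import least_squares
    Q=P[(P[:,2]>.03)&(P[:,2]<.11)]
    print(f,least_squares(lambda x:np.hypot(Q[:,0]-x[0],Q[:,1]-x[1])-.0265,[.65,-.24],loss='soft_l1',f_scale=.002).x,len(Q))
    T=P[(P[:,2]>.125)]; print(T.mean(0),T.min(0),T.max(0))
E
```

```text
t 0.1 pos [ 0.2743 -0.5611  0.226 ] F [-0.6 -0.1 -0.3] total [ 0.8604  2.1449 -0.0201] [ 0.0713 -0.0312  0.2207] deg 84.2 row/15 [ 0.0574  0.143  -0.0013] [ 0.0048 -0.0021  0.0147]
s1 [ 0.6336524  -0.22935777] 489
[ 0.63454688 -0.22636954  0.13207165] [ 0.61059316 -0.25354149  0.12500025] [ 0.65814596 -0.20517339  0.13785642]
d1 [ 0.63110448 -0.22934363] 616
[ 0.63239015 -0.22420738  0.13414509] [ 0.60734567 -0.2549153   0.12506807] [ 0.6566011  -0.20139306  0.14086128]
```

Call:
{"op": "jog_arm", "data": {"commands": "1 0.057 0.143 0 0.0048 -0.0021 0.0147; 1 0.057 0.143 0 0.0048 -0.0021 0.0147; 1 0.057 0.143 0 0.0048 -0.0021 0.0147; 1 0.057 0.143 0 0.0048 -0.0021 0.0147; 1 0.057 0.143 0 0.0048 -0.0021 0.0147"}}

```text
clock: 0.6
position: [0.3602, -0.3451, 0.2266]
ee_rot: [-2.823, 0.951, 0.036]
force: [-0.4, 0.5, -0.3]
width: 0.613
```

Call:
{"op": "jog_arm", "data": {"commands": "1 0.057 0.143 0 0.0048 -0.0021 0.0147; 1 0.057 0.143 0 0.0048 -0.0021 0.0147; 1 0.057 0.143 0 0.0048 -0.0021 0.0147; 1 0.057 0.143 0 0.0048 -0.0021 0.0147; 1 0.057 0.143 0 0.0048 -0.0021 0.0147"}}

```text
clock: 1.1
position: [0.4456, -0.1308, 0.2267]
ee_rot: [-2.814, 0.255, 0.066]
force: [1.2, -0.4, 0.3]
width: 0.178
```

Call:
{"op": "jog_arm", "data": {"commands": "1 0.057 0.12 0 0.0048 -0.0021 0.0147; 1 0.057 0.12 0 0.0048 -0.0021 0.0147; 1 0.05 0.1 0 0.0048 -0.0021 0.0147; 1 0 0 0 0 0 0; 1 0 0 0 0 0 0"}}

```text
clock: 1.6
position: [0.4945, -0.0302, 0.2262]
ee_rot: [-2.739, -0.14, 0.083]
force: [-0.8, -0.5, -0.5]
width: 0.003
```

```bash
python3 - <<'E'
from h import *
plan(np.r_[(C+.111*F)[:2],.07],tool(X,.45),5)
print(status.observe()['joints'].round(2))
E
```

```text
t 1.6 pos [ 0.4945 -0.0302  0.2262] F [-0.8 -0.5 -0.5] total [ 0.1263  0.3754 -0.5208] [ 0.0089 -0.0044  0.0295] deg 11.2 row/5 [ 0.0253  0.0751 -0.1042] [ 0.0018 -0.0009  0.0059]
[ 0.6   0.39 -0.51  1.76 -0.21  1.17  0.31]
```

Call:
{"op": "jog_arm", "data": {"commands": "1 0.04 0.125 -0.08 0.003 -0.0015 0.01; 1 0.04 0.125 -0.08 0.003 -0.0015 0.01; 1 0.046 0.125 -0.1 0.003 -0.0014 0.0095; 1 0 0 -0.13 0 0 0; 1 0 0 -0.13 0 0 0"}}

```text
clock: 2.1
position: [0.5327, 0.0816, 0.0694]
ee_rot: [-2.666, -0.397, 0.088]
force: [0.5, -1.7, -0.1]
width: 0.004
```

```bash
python3 - <<'E'
from h import *
plan(np.r_[(C+.111*F)[:2],.055],tool(X,.45),1)
grab('scene','s2')
d=load('s2')['pixels'][190:390,310:550]
cv2.imwrite('pics/c2.png',cv2.resize(d,None,fx=3,fy=3,interpolation=2)[:,:,::-1])
E
```

```text
t 2.1 pos [0.5327 0.0816 0.0694] F [ 0.5 -1.7 -0.1] total [-0.0009  0.0027 -0.048 ] [0.     0.0003 0.0002] deg 0.1 row/1 [-0.0009  0.0027 -0.048 ] [0.     0.0003 0.0002]
```

View pics/c2.png

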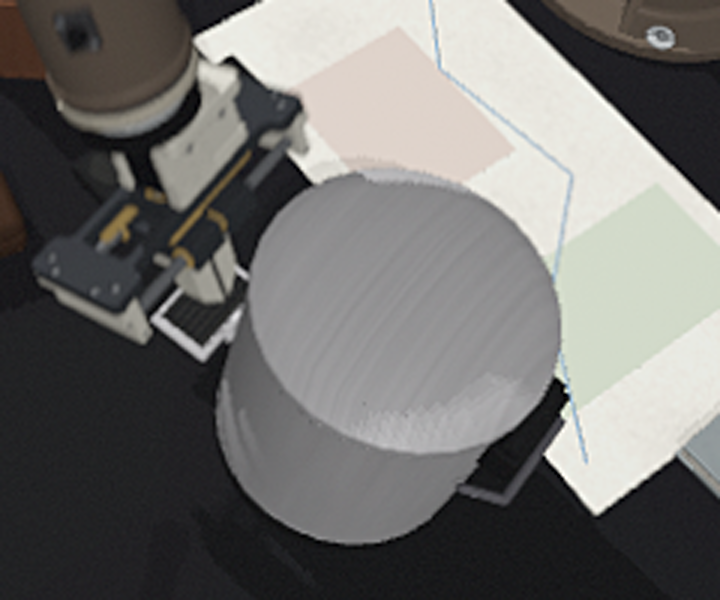

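The picture shows the closed fingertips over the pad at crop (205,295), and the gripper body is clear of the shell. I'll press slowly.

Call:
{"op": "jog_arm", "data": {"commands": "1 0 0 -0.02 0 0 0; 1 0 0 -0.015 0 0 0; 1 0 0 -0.007 0 0 0; 1 0 0 -0.005 0 0 0; 1 0 0 -0.005 0 0 0"}}

```text
clock: 2.65
position: [0.5332, 0.0818, 0.0561]
ee_rot: [-2.666, -0.398, 0.087]
force: [-0.0, 0.1, 0.2]
width: 0.006
```

Call:
{"op": "jog_arm", "data": {"commands": "1 0 0 -0.005 0 0 0; 1 0 0 -0.005 0 0 0; 1 0 0 -0.005 0 0 0; 1 0 0 -0.005 0 0 0; 1 0 0 -0.005 0 0 0"}}

```text
clock: 3.15
position: [0.5329, 0.082, 0.0485]
ee_rot: [-2.665, -0.398, 0.088]
force: [-2.5, -3.5, 15.6]
width: 0.002
```

Call:
{"op": "jog_arm", "data": {"commands": "1 0 0 -0.005 0 0 0; 1 0 0 -0.005 0 0 0; 1 0 0 -0.005 0 0 0; 1 0 0 -0.005 0 0 0; 1 0 0 -0.005 0 0 0"}}

```text
clock: 3.65
position: [0.533, 0.0817, 0.0411]
ee_rot: [-2.665, -0.397, 0.088]
force: [-2.0, -4.9, 13.7]
width: 0.002
```

Call:
{"op": "jog_arm", "data": {"commands": "1 0 0 -0.005 0 0 0; 1 0 0 -0.005 0 0 0; 1 0 0 -0.005 0 0 0; 1 0 0 -0.005 0 0 0; 1 0 0 -0.005 0 0 0"}}

```text
clock: 4.15
position: [0.5329, 0.0819, 0.0334]
ee_rot: [-2.665, -0.397, 0.088]
force: [-1.9, -2.7, 11.5]
width: 0.009
```

Call:
{"op": "jog_arm", "data": {"commands": "1 0 0 -0.005 0 0 0; 1 0 0 -0.005 0 0 0; 1 0 0 -0.004 0 0 0; 1 0 0 -0.003 0 0 0; 1 0 0 0 0 0 0"}}

```text
clock: 4.65
position: [0.5327, 0.0823, 0.0279]
ee_rot: [-2.665, -0.398, 0.089]
force: [-0.4, 0.2, 4.5]
width: 0.007
```

Call:
{"op": "jog_arm", "data": {"commands": "1 0 0 -0.004 0 0 0; 1 0 0 -0.003 0 0 0; 1 0 0 0 0 0 0; 1 0 0 0 0 0 0; 1 0 0 0 0 0 0"}}

```text
clock: 5.15
position: [0.5326, 0.0825, 0.0259]
ee_rot: [-2.664, -0.398, 0.089]
force: [-0.4, 0.1, 6.5]
width: 0.0
```

Call:
{"op": "jog_arm", "data": {"commands": "1 0 0 -0.003 0 0 0; 1 0 0 -0.003 0 0 0; 1 0 0 0 0 0 0; 1 0 0 0 0 0 0; 1 0 0 0 0 0 0"}}

```text
clock: 5.65
position: [0.5325, 0.0828, 0.0242]
ee_rot: [-2.664, -0.398, 0.089]
force: [-1.4, -0.3, 6.7]
width: 0.005
```

Call:
{"op": "jog_arm", "data": {"commands": "1 0 0 -0.003 0 0 0; 1 0 0 -0.003 0 0 0; 1 0 0 0 0 0 0; 1 0 0 0 0 0 0; 1 0 0 0 0 0 0"}}

```text
clock: 6.15
position: [0.5325, 0.083, 0.0226]
ee_rot: [-2.664, -0.399, 0.089]
force: [-2.1, 0.2, 8.6]
width: 0.006
```

Call:
{"op": "jog_arm", "data": {"commands": "1 0 0 -0.003 0 0 0; 1 0 0 -0.003 0 0 0; 1 0 0 0 0 0 0; 1 0 0 0 0 0 0; 1 0 0 0 0 0 0"}}

```text
clock: 6.65
position: [0.5325, 0.0832, 0.0216]
ee_rot: [-2.663, -0.399, 0.089]
force: [-3.6, -0.4, 17.8]
width: 0.002
```

Call:
{"op": "jog_arm", "data": {"commands": "1 0 0 -0.003 0 0 0; 1 0 0 0 0 0 0; 1 0 0 0 0 0 0; 1 0 0 0 0 0 0; 1 0 0 0 0 0 0"}}

```text
clock: 7.15
position: [0.5325, 0.0833, 0.0211]
ee_rot: [-2.663, -0.399, 0.089]
force: [-5.2, -1.5, 22.9]
width: 0.003
```

```bash
python3 - <<'E'
from h import *
a=grab('side','d2')
cv2.imwrite('pics/d2.png',a['pixels'][:,:,::-1]); print(status.observe()['force'])
E
```

```text
[-4.92965266 -2.2894253  23.51464708]
```

View pics/d2.png

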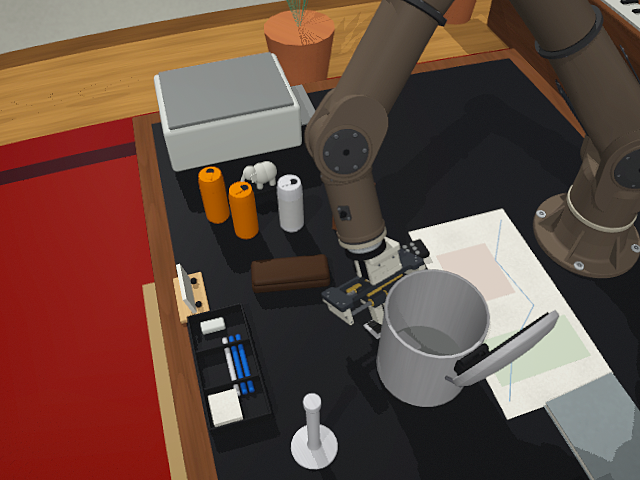

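The side view shows the lid fully back, its edge at (553,318), with the bin unmoved and the can at (290,203). The stop was felt at 23 N. I'll let the pedal up gently.

Call:
{"op": "jog_arm", "data": {"commands": "1 0 0 0.02 0 0 0; 1 0 0 0.02 0 0 0; 1 0 0 0.025 0 0 0; 1 0 0 0.03 0 0 0; 1 0 0 0.05 0 0 0"}}

```text
clock: 7.7
position: [0.5318, 0.082, 0.0628]
ee_rot: [-2.665, -0.397, 0.091]
force: [-0.1, 0.0, 0.5]
width: 0.002
```

Call:
{"op": "jog_arm", "data": {"commands": "1 0 0 0.15 0 0 0; 1 0 0 0.16 0 0 0; 1 0 0 0.16 0 0 0; 1 0 -0.05 0.12 0 0 0; 1 0 0 0 0 0 0"}}

```text
clock: 8.2
position: [0.535, 0.066, 0.2453]
ee_rot: [-2.668, -0.398, 0.077]
force: [0.7, -0.5, -0.6]
width: 0.005
```

```bash
python3 - <<'E'
from h import *
a=np.radians(-30)
plan([.633,-.229,.25],tool([np.cos(a),np.sin(a),0]),10)
w=cloud(load('s1'));px=load('s1')['pixels'].astype(float)
P=w[(px[...,0]>180)&(px[...,2]<60)&(w[...,2]>.128)&(w[...,1]>-.35)&(w[...,0]>.66)]; print(np.percentile(P,[1,50,99],0))
P=P[P[:,0]<.765];print(P.mean(0))
E
```

```text
t 8.2 pos [0.535  0.066  0.2453] F [ 0.7 -0.5 -0.6] total [ 0.3267 -0.9834  0.0156] [-0.0724  0.0098 -0.1283] deg 53.1 row/10 [ 0.0327 -0.0983  0.0016] [-0.0072  0.001  -0.0128]
[[ 0.72622993 -0.32917877  0.12925895]
 [ 0.77482733 -0.28335158  0.13205945]
 [ 0.81031212 -0.21717251  0.13509962]]
[ 0.73705906 -0.22384348  0.13197162]
```

Call:
{"op": "jog_arm", "data": {"commands": "-0.5 0.033 -0.098 0.002 -0.0072 0.001 -0.0128; -0.5 0.033 -0.098 0.002 -0.0072 0.001 -0.0128; -0.5 0.033 -0.098 0.002 -0.0072 0.001 -0.0128; -0.5 0.033 -0.098 0.002 -0.0072 0.001 -0.0128; -0.5 0.033 -0.098 0.002 -0.0072 0.001 -0.0128"}}

```text
clock: 8.7
position: [0.5817, -0.0809, 0.2428]
ee_rot: [-2.905, 0.178, 0.055]
force: [0.5, 0.1, -0.6]
width: 0.388
```

Call:
{"op": "jog_arm", "data": {"commands": "-0.5 0.033 -0.098 0.002 -0.0072 0.001 -0.0128; -0.5 0.033 -0.098 0.002 -0.0072 0.001 -0.0128; -0.5 0.033 -0.098 0.002 -0.0072 0.001 -0.0128; -0.5 0.033 -0.098 0.002 -0.0072 0.001 -0.0128; -0.5 0.033 -0.098 0.002 -0.0072 0.001 -0.0128"}}

```text
clock: 9.2
position: [0.6313, -0.2277, 0.2457]
ee_rot: [-3.026, 0.817, 0.012]
force: [-0.2, 0.2, 0.4]
width: 0.746
```

```bash
python3 - <<'E'
from h import *
a=np.radians(-30)
plan([.633,-.229,.095],tool([np.cos(a),np.sin(a),0]),1); print(status.observe()['joints'].round(2),status.observe()['width'])
grab('wrist','w1')
d=load('w1');w=cloud(d);px=d['pixels'].astype(float)
m=(np.hypot(w[...,0]-.633,w[...,1]+.229)<.045)&(px.max(2)-px.min(2)<40)&(w[...,2]>.12)&(w[...,2]<.145);P=w[m];print(len(P),P.mean(0),P.min(0),P.max(0))
E
```

```text
t 9.2 pos [ 0.6313 -0.2277  0.2457] F [-0.2  0.2  0.4] total [ 0.0057 -0.0044 -0.5024] [-0.0014 -0.0009  0.0006] deg 0.6 row/1 [ 0.0057 -0.0044 -0.5024] [-0.0014 -0.0009  0.0006]
[ 0.39  0.51 -0.19  1.4   0.09  1.25 -0.33] 0.746088382176129
4498 [ 0.63341483 -0.22817957  0.13309203] [ 0.60619632 -0.25389431  0.12001558] [ 0.65812156 -0.20474052  0.1375408 ]
```

View pics/w1.png

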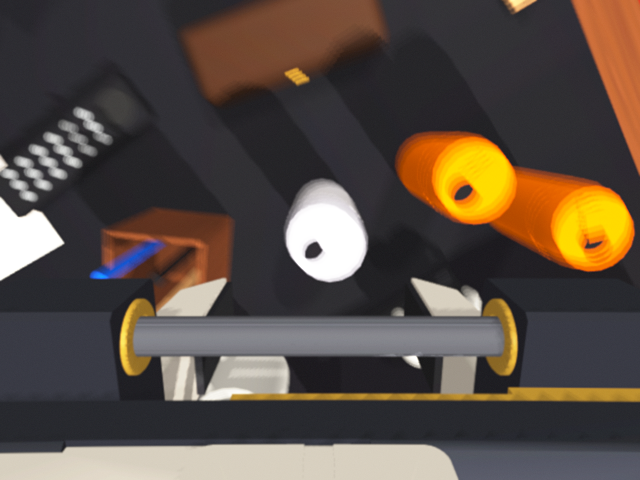

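The wrist view shows the white can centred between the jaws at (327,245), with the orange cans well to the right at (470,180). Descending.

Call:
{"op": "jog_arm", "data": {"commands": "-0.5 0.006 -0.004 -0.12 -0.0014 -0.0009 0.0006; -0.5 0 0 -0.14 0 0 0; -0.5 0 0 -0.14 0 0 0; -0.5 0 0 -0.1 0 0 0; -0.5 0 0 0 0 0 0"}}

```text
clock: 9.75
position: [0.6296, -0.2268, 0.0909]
ee_rot: [-3.034, 0.807, 0.014]
force: [-0.8, -0.2, 0.6]
width: 0.748
```

Call:
{"op": "jog_arm", "data": {"commands": "1 0 0 0 0 0 0; 1 0 0 0 0 0 0; 1 0 0 0 0 0 0; 1 0 0 0 0 0 0; 1 0 0 0 0 0 0", "force": 6}}

```text
clock: 10.25
position: [0.6343, -0.2283, 0.0977]
ee_rot: [-3.034, 0.808, -0.005]
force: [-1.3, 1.2, 7.8]
width: 0.572
```

Call:
{"op": "jog_arm", "data": {"commands": "1 0 0 0.05 0 0 0; 1 0 0 0.12 0 0 0; 1 0 0 0.15 0 0 0; 1 0 0 0.15 0 0 0; 1 0 0 0.15 0 0 0"}}

```text
clock: 10.75
position: [0.633, -0.2281, 0.2851]
ee_rot: [-3.034, 0.808, -0.003]
force: [-0.1, 0.6, 0.1]
width: 0.574
```

Call:
{"op": "jog_arm", "data": {"commands": "1 0 0 0.15 0 0 0; 1 0 0 0.1 0 0 0; 1 0 0 0 0 0 0; 1 0 0 0 0 0 0; 1 0 0 0 0 0 0"}}

```text
clock: 11.25
position: [0.6327, -0.228, 0.3558]
ee_rot: [-3.035, 0.808, 0.002]
force: [-0.8, -0.9, -1.1]
width: 0.575
```

```bash
python3 - <<'E'
from h import *
plan(np.r_[(C+.005*F)[:2],.355],tool(X),12); print(status.observe()['width']*92)
E
```

```text
t 11.25 pos [ 0.6327 -0.228   0.3558] F [-0.8 -0.9 -1.1] total [-0.4375  1.3725 -0.0028] [-0.0002 -0.0002  0.13  ] deg 46.8 row/12 [-0.0365  0.1144 -0.0002] [-0.     -0.      0.0108]
52.89143042047815
```

Call:
{"op": "jog_arm", "data": {"commands": "1 -0.036 0.114 0 0 0 0.0108; 1 -0.036 0.114 0 0 0 0.0108; 1 -0.036 0.114 0 0 0 0.0108; 1 -0.036 0.114 0 0 0 0.0108; 1 -0.036 0.114 0 0 0 0.0108"}}

```text
clock: 11.75
position: [0.578, -0.056, 0.3553]
ee_rot: [-3.128, 0.279, 0.004]
force: [1.0, 0.2, 0.6]
width: 0.572
```

Call:
{"op": "jog_arm", "data": {"commands": "1 -0.036 0.114 0 0 0 0.0108; 1 -0.036 0.114 0 0 0 0.0108; 1 -0.036 0.114 0 0 0 0.0108; 1 -0.036 0.114 0 0 0 0.0108; 1 -0.036 0.114 0 0 0 0.0108"}}

```text
clock: 12.25
position: [0.524, 0.1148, 0.3555]
ee_rot: [-3.13, -0.253, 0.004]
force: [0.6, 0.6, -0.4]
width: 0.575
```

Call:
{"op": "jog_arm", "data": {"commands": "1 -0.036 0.114 0 0 0 0.0108; 1 -0.036 0.114 0 0 0 0.0108; 1 0 0 0 0 0 0; 1 0 0 0 0 0 0; 1 0 0 0 0 0 0"}}

```text
clock: 12.75
position: [0.5039, 0.1808, 0.3558]
ee_rot: [-3.108, -0.457, 0.003]
force: [0.7, -1.0, -0.1]
width: 0.573
```

```bash
python3 - <<'E'
from h import *
plan(np.r_[(C+.005*F)[:2],.16],tool(X),1); print(status.observe()['width']*92)
a=grab('scene','s3')
E
```

```text
t 12.75 pos [0.5039 0.1808 0.3558] F [ 0.7 -1.  -0.1] total [-0.0082  0.0098 -0.6528] [-0.     -0.0003  0.0007] deg 0.3 row/1 [-0.0082  0.0098 -0.6528] [-0.     -0.0003  0.0007]
52.74030921002047
```

View pics/s3.png

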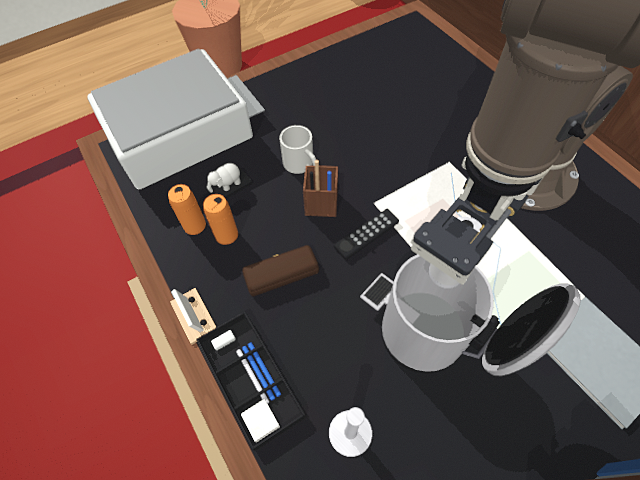

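The can hangs above the mouth at (445,275) and the lid stays back at (530,330). Now I'll lower it in.

Call:
{"op": "jog_arm", "data": {"commands": "1 -0.008 0.01 -0.13 0 0 0; 1 0 0 -0.14 0 0 0; 1 0 0 -0.14 0 0 0; 1 0 0 -0.13 0 0 0; 1 0 0 -0.1 0 0 0"}}

```text
clock: 13.3
position: [0.5009, 0.1831, 0.1621]
ee_rot: [-3.108, -0.456, 0.004]
force: [0.0, 0.1, -0.2]
width: 0.572
```

Call:
{"op": "jog_arm", "data": {"commands": "1 0 0 0 0 0 0; -0.5 0 0 0 0 0 0; -0.5 0 0 0 0 0 0; -0.5 0 0 0 0 0 0; -0.5 0 0 0 0 0 0"}}

```text
clock: 13.8
position: [0.502, 0.1854, 0.1659]
ee_rot: [-3.106, -0.459, -0.003]
force: [0.4, 0.4, 0.1]
width: 0.747
```

Call:
{"op": "jog_arm", "data": {"commands": "-0.5 0 0 0.08 0 0 0; -0.5 0 0 0.15 0 0 0; -0.5 0 0 0.16 0 0 0; -0.5 0 0 0.16 0 0 0; -0.5 0 0 0.16 0 0 0"}}

```text
clock: 14.3
position: [0.5009, 0.1852, 0.3806]
ee_rot: [-3.106, -0.46, -0.002]
force: [1.3, 0.1, 0.4]
width: 0.753
```

```bash
python3 - <<'E'
from h import *
print(status.observe()['joints'].round(2))
plan([.46,.25,.48],tool(X),1)
plan(np.r_[(C-.235*F)[:2],.5],tool(X),1)
a=grab('side','d3');w=cloud(a)
P=w[(w[...,2]>.29)&(w[...,2]<.38)]; P=P[np.hypot(P[:,0]-.46,P[:,1]-.32)<.12]
q=(P-C)@-F; print(len(P),np.percentile(q,[1,50,99]),np.percentile(P[:,2],[1,99]))
i=P[:,2]>.34; print(P[i].mean(0),q[i].mean())
w=w[(np.hypot(w[...,0]-.5,w[...,1]-.1885)<.07)&(w[...,2]<.2)];print('in bin',np.percentile(w[:,2],[1,50,90,99]))
cv2.imwrite('pics/c3.png',cv2.resize(a['pixels'][180:420,300:620],None,fx=2,fy=2)[:,:,::-1])
E
```

```text
[-0.04  0.24 -0.53  1.5   0.12  1.43 -0.28]
t 14.3 pos [0.5009 0.1852 0.3806] F [1.3 0.1 0.4] total [-0.1362  0.216   0.3315] [-0.0003  0.0001  0.0004] deg 0.2 row/1 [-0.1362  0.216   0.3315] [-0.0003  0.0001  0.0004]
t 14.3 pos [0.5009 0.1852 0.3806] F [1.3 0.1 0.4] total [-0.2316  0.7599  0.3982] [-0.0003  0.0001  0.0004] deg 0.2 row/1 [-0.2316  0.7599  0.3982] [-0.0003  0.0001  0.0004]
2067 [0.12770944 0.1503542  0.1614816 ] [0.29243871 0.35751604]
[0.46562078 0.3370129  0.34918526] 0.1520170673571593
in bin [0.02647919 0.14454105 0.15898779 0.19899215]
```

View pics/c3.png

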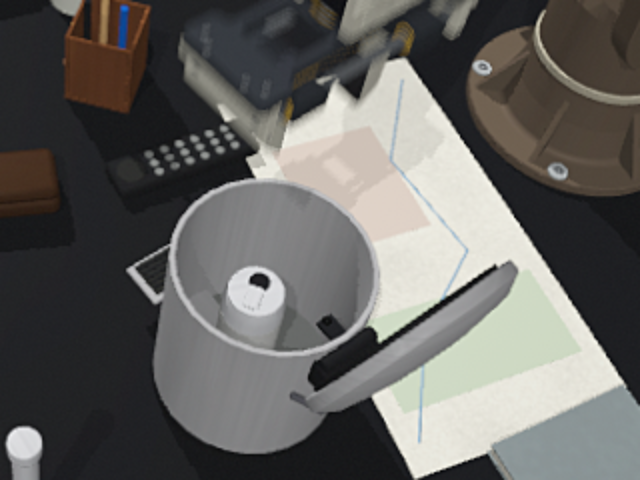

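The can stands upright inside the bin at crop (255,300), and the lid is fully back at crop (420,340). Next I'll go over and behind the lid with the jaws shut.

Call:
{"op": "jog_arm", "data": {"commands": "1 0 0 0.15 0 0 0; 1 -0.038 0.127 0.06 0 0 0; 1 -0.038 0.127 0 0 0 0; 1 -0.038 0.127 0 0 0 0; 1 -0.038 0.127 0 0 0 0"}}

```text
clock: 14.85
position: [0.4551, 0.3389, 0.4416]
ee_rot: [-3.106, -0.459, -0.002]
force: [0.7, 0.3, -0.2]
width: 0.365
```

Call:
{"op": "jog_arm", "data": {"commands": "1 -0.038 0.127 0 0 0 0; 1 -0.038 0.127 0 0 0 0; 1 0 0 0 0 0 0; 1 0 0 0 0 0 0; 1 0 0 0 0 0 0"}}

```text
clock: 15.35
position: [0.4336, 0.4128, 0.441]
ee_rot: [-3.107, -0.458, -0.001]
force: [0.1, -0.5, -0.6]
width: 0.004
```

```bash
python3 - <<'E'
from h import *
s=status.observe();print(s['joints'].round(2),s['width'],(s['position']-C)@-F)
plan(np.r_[(C-.225*F)[:2],.325],tool(X),1)
E
```

```text
[-0.46  0.37 -0.61  1.21  0.21  1.62 -0.73] 0.0035492683363410058 0.2338232703473298
t 15.35 pos [0.4336 0.4128 0.441 ] F [ 0.1 -0.5 -0.6] total [ 0.0022 -0.0307 -0.3867] [-0.0002  0.0001  0.0006] deg 0.2 row/1 [ 0.0022 -0.0307 -0.3867] [-0.0002  0.0001  0.0006]
```

Call:
{"op": "jog_arm", "data": {"commands": "1 0 0 -0.11 0 0 0; 1 0 0 -0.14 0 0 0; 1 0 0 -0.1 0 0 0; 1 0 0 -0.037 0 0 0; 1 0 0 0 0 0 0"}}

```text
clock: 15.85
position: [0.4336, 0.4122, 0.3239]
ee_rot: [3.108, 0.457, -0.002]
force: [0.8, 0.4, 0.8]
width: 0.003
```

Call:
{"op": "jog_arm", "data": {"commands": "1 0.014 -0.046 0 0 0 0; 1 0.014 -0.046 0 0 0 0; 1 0.0097 -0.032 0 0 0 0; 1 0.0097 -0.032 0 0 0 0; 1 0.0097 -0.032 0 0 0 0"}}

```text
clock: 16.35
position: [0.4506, 0.3564, 0.3251]
ee_rot: [-3.106, -0.459, -0.001]
force: [-0.9, -0.3, -1.0]
width: 0.006
```

Call:
{"op": "jog_arm", "data": {"commands": "1 0.0078 -0.0255 0 0 0 0; 1 0.0078 -0.0255 0 0 0 0; 1 0.0078 -0.0255 0 0 0 0; 1 0.0078 -0.0255 0 0 0 0; 1 0.0078 -0.0255 0 0 0 0"}}

```text
clock: 16.85
position: [0.4619, 0.3187, 0.3245]
ee_rot: [-3.106, -0.46, 0.0]
force: [0.0, 1.3, 1.2]
width: 0.002
```

Call:
{"op": "jog_arm", "data": {"commands": "1 0.0078 -0.0255 0 0 0 0; 1 0.0078 -0.0255 0 0 0 0; 1 0.0078 -0.0255 0 0 0 0; 1 0.0078 -0.0255 0 0 0 0; 1 0.0078 -0.0255 0 0 0 0"}}

```text
clock: 17.35
position: [0.4737, 0.2801, 0.3245]
ee_rot: [-3.107, -0.46, 0.001]
force: [-0.4, 0.7, 0.2]
width: 0.003
```

Call:
{"op": "jog_arm", "data": {"commands": "1 0.0078 -0.0255 0 0 0 0; 1 0.0078 -0.0255 0 0 0 0; 1 0.0078 -0.0255 0 0 0 0; 1 0.0078 -0.0255 0 0 0 0; 1 0 0 0 0 0 0"}}

```text
clock: 17.85
position: [0.4835, 0.2488, 0.3245]
ee_rot: [-3.107, -0.457, 0.0]
force: [-0.0, 0.6, -0.1]
width: 0.01
```

```bash
python3 - <<'E'
from h import *
s=status.observe();print((s['position']-C)@-F)
a=grab('side','d4')
cv2.imwrite('pics/c4.png',cv2.resize(a['pixels'][140:440,280:640],None,fx=2,fy=2)[:,:,::-1])
E
```

```text
0.0625161232123087
```

View pics/c4.png

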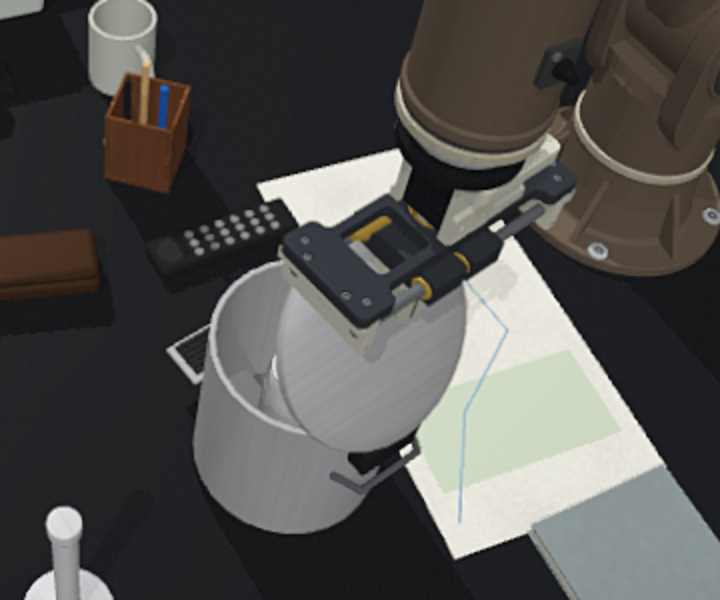

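The lid at crop (370,360) is past its balance point and moving forward. I'll back off behind it and upward, then let it fall.

Call:
{"op": "jog_arm", "data": {"commands": "1 -0.01 0.033 0 0 0 0; 1 -0.02 0.066 0.05 0 0 0; 1 -0.03 0.1 0.12 0 0 0; 1 -0.03 0.1 0.15 0 0 0; 1 0 0 0.15 0 0 0"}}

```text
clock: 18.4
position: [0.4529, 0.3422, 0.4625]
ee_rot: [-3.102, -0.471, 0.004]
force: [0.3, 1.0, -0.1]
width: 0.002
```

Call:
{"op": "jog_arm", "data": {"commands": "1 0 0 0 0 0 0; 1 0 0 0 0 0 0; 1 0 0 0 0 0 0; 1 0 0 0 0 0 0; 1 0 0 0 0 0 0"}}

```text
clock: 18.9
position: [0.4565, 0.337, 0.4606]
ee_rot: [-3.107, -0.46, 0.003]
force: [0.5, 0.8, -0.0]
width: 0.002
```

Call:
{"op": "jog_arm", "data": {"commands": "1 0 0 0 0 0 0; 1 0 0 0 0 0 0; 1 0 0 0 0 0 0; 1 0 0 0 0 0 0; 1 0 0 0 0 0 0"}}

```text
clock: 19.4
position: [0.4566, 0.3374, 0.4616]
ee_rot: [-3.106, -0.46, 0.0]
force: [-0.7, 1.3, -0.8]
width: 0.007
```

Call:
{"op": "jog_arm", "data": {"commands": "1 0 0 0 0 0 0; 1 0 0 0 0 0 0; 1 0 0 0 0 0 0; 1 0 0 0 0 0 0; 1 0 0 0 0 0 0"}}

```text
clock: 19.9
position: [0.4566, 0.3374, 0.4616]
ee_rot: [-3.106, -0.46, 0.0]
force: [0.3, 0.4, 0.1]
width: 0.008
```

```bash
python3 - <<'E'
from h import *
from scipy.optimize import least_squares
print(status.observe()['position'],status.observe()['clock'])
a=grab('scene','s5');b=grab('side','d5')
for d,o in((a,'s1'),(b,'d1')):
    w=cloud(d).reshape(-1,3);n=np.hypot(w[:,0]-.502,w[:,1]-.188)
    L=w[(n<.09)&(w[:,2]>.195)]; print('lid z',np.percentile(L[:,2],[1,50,99]))
    for z0,z1,r in((.06,.12,.084),(.2,.214,.086)):
        P=w[(w[:,2]>z0)&(w[:,2]<z1)&(n<.11)&(n>.06)]
        print(least_squares(lambda x:np.hypot(P[:,0]-x[0],P[:,1]-x[1])-r,[.502,.188],loss='soft_l1',f_scale=.002).x)
    df=np.abs(d['pixels'].astype(int)-load(o)['pixels']).max(2); print('changed px in bystander area',(df[:,:340]>50).sum())
cv2.imwrite('pics/s5.png',a['pixels'][:,:,::-1])
E
```

```text
[0.45661316 0.33738993 0.46157329] 19.9
lid z [0.19737966 0.22390812 0.23006872]
[0.50123272 0.18729683]
[0.50058349 0.18685902]
changed px in bystander area 1271
lid z [0.19722255 0.22609976 0.23229847]
[0.49922229 0.18868458]
[0.4984288  0.18873208]
changed px in bystander area 1304
```

View pics/s5.png

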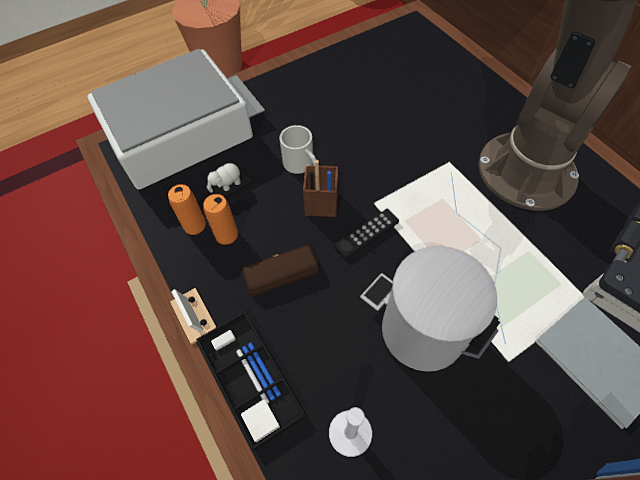

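The lid is shut at (443,290), the pedal is back up, the bin is where it started to within 0.1 mm, and everything else is in place. Handing in.

```bash
python3 -c "
from cell import arm; print(arm.sign_off())"
```

```text
the job is handed in; nothing more can be done
None
```

The can is in the bin, the lid is shut, and the job was handed in at about 20 s on the robot's clock.

- **Opening:** I pressed the pedal slowly until it was firm on its stop, at about 23 N. The lid went fully back and stayed up after I let the pedal go.
- **Can:** I gripped it with 6 N, lowered it through the mouth and let it go. A picture taken then showed it standing upright inside the bin.
- **Closing:** I pushed the lid forward from behind with about 1 N, and it fell shut by itself.

**Last checks:**
- The top of the lid measured 0.230 to 0.232 m, so it is shut.
- The bin's fitted centre matched its starting position to within about 0.1 mm.
- The pedal was back up.
- The other objects looked unmoved. About 1,300 pixels changed in that part of the image; I took this to be mainly the missing can and did not check it further.
- The arm was clear of everything.

**Disagreements:** my first estimate of the can's position was about 2 cm out because an orange can got into the fit. I corrected it before moving. While the jaws closed on the can, the wrist read an upward force of about 8 N that I did not explain. It was gone after the lift.

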